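# Lock the comb rod of a noodle cutter with its snap clip

## Robot

A 7-joint arm with a two-finger parallel gripper is mounted at the origin on the work surface. World frame = base frame: x ahead of the robot, y to its left, z up, the work surface at z = 0. Lengths are in m, angles in rad, forces in N, time in s.
With the tool pointing down it reaches from about 0.35 to 0.9 m from the base axis. Payload 8.1 kg.
Tool frame: the origin (TCP) lies at the very end of the fingers, on their centre line; the grasp point (between the pads) lies arm.hold_point_z behind it (arm.hold_point_z is the distance from the TCP to the grasp point, in m); z points along the fingers, y is the line along which they close (so a half turn about z gives the same grasp; the last joint's range is limited). The gripper opens to 92 mm and grips with 3 to 60 N. Pads are 19 mm wide; open, the fingers measure 130 mm over their backs; the gripper's body (75 mm by 190 mm) begins 47 mm behind the grasp point.
Start: joints at [-0.103, 0.434, 0.025, 1.573, -0.012, 1.134, -0.075], TCP at [0.625, -0, 0.227] pointing down, gripper open.
Joint ranges: [-2.62, 2.62], [-0.44, 2.09], [-1.27, 1.32], [0.08, 2.57], [-1.32, 4.46], [0.12, 2], [-2.74, 2.74]. Speed limits (rad/s): [2.22, 2.22, 3.01, 3.01, 3.14, 3.14, 3.14].

## Interface

Orientations are given as a rotation vector (axis times angle).
In Python, from cell import arm, vision, job, cut_out gives the robot as it stands. The module is installed in compiled form; this text tells all that it offers.
- The arm moves only by the tool play_rows, never from a script. Its argument "increments" is text: rows parted by semicolons, each of 5 numbers parted by spaces: the shift along the tool's x, y, z in cm, then the turn about the tool's z in degrees, then the opening, from -1 (shut) to 1 (fully open), so that 0 is half open. A call has 1 to 5 rows; each row shifts and turns the commanded pose from where the row before left it, along the tool's axes as they then stand; what a row does not reach is not made up. A row lasts 1/12 s, in which the tool goes at most 41.7 mm and 7.16 degrees, less where a joint would pass 70% of its speed; a pose out of reach is approached as far as the arm can. A call is refused whole if a number of a shift passes 4.17 or a number of a turn 7.16, either way. A call with a gripper value outside its range is refused whole. The fingers move at their own pace and stop on an object; "grip_force" is the grip in N (left out, the last holds). Time passes only in rows, so rows that do not move let the fingers close. It gives the time, the measured TCP pose, the force, the opening and the grip force at its end, in the units of the state.
- arm.observe(): the state, without advancing time (a new reading comes with each control period).
- vision.get_image(name): name is "scene" or "side" or "wrist"; returns a dict with "frame" (400x640x3 uint8, red, green, blue), "z_map" (400x640 float32, m along the optical axis (not along the pixel's ray), 0 where there is no reading), "mtx" (3x3 intrinsics, pixels), "cam_to_world" (4x4, takes a point from camera to world coordinates). Camera axes: x right, y up, looking along -z (the intrinsics and any distortion apply to the point x, -y, -z); pixel columns grow to the right and rows downward; lengths in m; the calibration is good to about 2 mm. The wrist camera is an equidistant fisheye: a pixel r from the principal point sees the ray r / f radians off the axis. A picture is of the moment at which its call begins.
- job.sign_off(): hands the job in; it is judged then, once.
Trained networks look in a picture, given as the dict that the camera call returned (one of the last four; its "shot" number tells which), for a name from the list of things; names that differ only in an ending like _2 or _b are one class to them, and where a whole thing is asked for, a point or a joint stands for the part that bears it (a point fixed in the world has none). Each returns a list of dicts, best first, with "confidence" (0 to 1); they miss things now and then, are a little off and sometimes report something else, mostly with a low value. They report only what shows in the picture. A call takes as long as a camera call. They do not tell look-alikes from the thing itself.
- cut_out(query, picture): "mask" (400x640 bool, what is visible of it) and "point" ([row, column] in pixels, amid what is visible of it).
The state is a dict: "clock": time; "joints": joint angles; "dq": joint speeds; "joint_efforts": joint torques, N m; "position": TCP position; "ee_rot": TCP orientation; "force": force on the tool from outside, world axes, zero at the start; "ft_torque": the same for the moment, N m; "width": opening from 0.0 (shut) to 1.0 (fully open); "gripper_force": force on a finger pad.
Only numpy, scipy, OpenCV 4.12 (cv2) and the standard library are available. Lean on these libraries where they do the work, as an engineer would, in place of code of your own. Each camera call takes 0.05 s, during which the arm holds its last target. There are 200 camera calls.

## Task

The noodle cutter is being put back together after cleaning: its front comb rod, the one nearer the robot, is still part-way drawn out. Push that rod fully home by its round head, then take the larger of the two dark plastic snap clips standing in the steel tray and press it from above into the groove at the rod's other end until it snaps in, just like the one already fitted on the far rod. Let go of it, leave the small clip standing in the tray and do not shift the other things on the bench.

Things in the scene. Friction and masses are not known exactly. Their poses are not given: they have to be found in the camera images.
- cutter: noodle cutter unit, fixed: two upright side plates (160 mm deep, ears up to 92 mm high, middle lug 95 mm), between them grooved rolls, and two steel comb rods along its y, 82 mm up, 58 mm before (-x: the front rod, nearer the robot) and behind (+x, already clipped) its middle. Origin on the bench under its middle. Plates' outer faces at y = -+104 mm; gears 10 mm thick on the -y one, 75 mm high
- rod (a joint): how far the front comb rod is drawn out towards its head (the cutter's -y side), m: 0 = home, the head's inner face hard against a brass bush that stands 6 mm out of the side plate; at most 0.042. It slides with about 3 N of friction, stays where it is left and does not turn. Drawn out more than 15 mm, its groove is hidden inside the plate
- rod_head (a point): centre of the outer end face of the front rod's head, a knurled steel disc 30 mm across and 12 mm thick; moves with the rod; y axis along the rod, pointing from the head to the grooved end
- rod_groove (a point): middle of the groove at the front rod's other end (cutter's +y side), on the rod's axis, 238.5 mm from rod_head; moves with the rod; axes as the cutter's. Rod 20 mm thick, groove 14 mm thick at its bottom. With the rod home the gap between the brass bush (28 mm across) and the rod's end collar is 13 mm, 6.5 mm to either side of this point; the chamfered collar is 15 mm long
- tray: low stainless steel tray, 190 x 110 mm, walls 18 mm high, floor 3 mm thick, fixed; origin under its middle. The two clips stand in it, side by side along its long x axis, about 85 mm apart, in either order
- clip_tab (a point): centre of the finger tab of the larger clip: a dark plastic C with sprung arms and a tab on top, standing on two flared feet, mouth down; 27 mm wide (x), 10 mm thick (y, along the bore), 47 mm tall (z), 25 g. Tab 20 mm wide (x), 10 mm thick, 20 mm high, its centre 37 mm above the feet; grip it across its 20 mm width. Alike when turned half round about z
- clip_bore (a point): centre of the larger clip's bore, 24 mm below the tab's centre, 13 mm above the feet; same axes, bore along y. The arms' noses, 10 mm apart, must spring over the 14 mm groove: they touch when this point is 11 mm above the rod's axis, it takes about 10 N down, and snaps in over the last 5 mm. Seated, it lies on the rod's axis, within 2 mm of rod_groove; it pulls off at about 9 N
- small_clip_tab (a point): centre of the finger tab of the smaller clip, a bystander: same shape, 18 mm wide, 8 mm thick and 32 mm tall (tab 14 mm wide, its centre 25 mm above the feet), too small for this groove
- tub: bystander: clear deli tub with a white lid, 117 mm across, 77 mm high; origin under its middle
- brush: bystander: flour brush lying on the bench, 220 mm long along its x axis; origin under its middle
- sanitizer: bystander: white bottle standing on the bench, 66 mm across, 170 mm high; origin under its middle
Mind the look-alikes: they are no part of the job. Of the things shaped like the tray, the stainless one is meant.

How it is judged:
By the outcome, as a careful person would: the job done as asked, in the order asked, and still so for the second after the job is handed in, with the robot touching nothing.
It also fails if it takes over 53 s, if anything falls off the work surface, if the arm or the gripper's body presses on something with over 40 N, if the wrist force passes 120 N, or if a joint passes its speed limit or range.

## Working session

There is one attempt and no reset: what is moved stays moved. The work goes in short steps, Python scripts to look and compute and a tool call to move; the robot and the scene stay as the last step left them, time stands still between calls to the robot, and variables do not carry over. Pictures are saved under pics/ and viewed, at most 10 in all, crops included, and the job is handed in when it is done.

Besides the shell and the picture viewer there is one more tool, called after "Call:" as a command line: name --argument value ..., lists and objects as JSON in quotes. play_rows: Moves the arm, as the interface text tells. Its arguments: {"type":"object","properties":{"increments":{"type":"string"},"grip_force":{"type":"number"}},"required":["increments"]}

```bash
mkdir -p pics
cat > h.py <<'E'
import numpy as np, cv2
from cell import arm, vision, job, cut_out
from scipy.spatial.transform import Rotation as R
def cloud(im):
    z=im["z_map"]; K=im["mtx"]; v,u=np.mgrid[0:400,0:640]
    p=np.stack([(u-K[0,2])/K[0,0]*z,-(v-K[1,2])/K[1,1]*z,-z],-1)
    T=im["cam_to_world"]; return p@T[:3,:3].T+T[:3,3]
def save(im,n,crop=None,s=1):
    f=im["frame"][:,:,::-1]
    if crop: f=f[crop[0]:crop[1],crop[2]:crop[3]]
    cv2.imwrite("pics/"+n,cv2.resize(f,None,fx=s,fy=s,interpolation=cv2.INTER_CUBIC))
E
python3 - <<'E'
from h import *
s=arm.observe(); print(s, arm.hold_point_z)
a=vision.get_image("scene"); b=vision.get_image("side")
save(a,"a.png");save(b,"b.png")
for n,im in(("scene",a),("side",b)):
    P=cloud(im)
    for q in["cutter","rod_head","rod_groove","tray","clip_tab","small_clip_tab","tub","brush","sanitizer"]:
        for d in cut_out(q,im)[:3]:
            m=d["mask"]&(im["z_map"]>0); r,c=map(int,d["point"])
            X=P[m]
            print(n,q,round(d["confidence"],2),(r,c),m.sum(),np.round(P[r,c],3),np.round(np.percentile(X,[2,50,98],axis=0),3).tolist() if len(X) else "")
E
```

```text
{'clock': 0.0, 'joints': array([-0.10256854,  0.43523687,  0.02497783,  1.57409667, -0.01158508,
        1.13402195, -0.07510165]), 'dq': array([ 9.64734253e-04,  2.61297014e-04,  6.85256338e-04,  1.10263452e-03,
       -3.66720693e-04,  4.85927564e-04, -9.72798669e-05]), 'joint_efforts': array([ 3.89017032e-04, -6.67853522e+01,  9.84863900e-01, -3.14464223e+01,
       -6.05165795e-02,  4.27553023e-02,  1.12382318e-04]), 'position': array([ 6.24478442e-01, -8.56892025e-05,  2.25936589e-01]), 'ee_rot': array([-2.22082922e+00, -2.22060493e+00,  1.96757363e-03]), 'force': array([-0.76237144,  0.8146327 , -0.26420309]), 'ft_torque': array([ 0.02402727, -0.02434966,  0.02990095]), 'gripper_force': 0.0, 'width': 1.0044036864456114} 0.0188
scene cutter 0.72 (191, 283) 3016 [ 0.524 -0.084  0.06 ] [[0.465, -0.22, 0.002], [0.549, -0.088, 0.072], [0.609, 0.038, 0.098]]
scene rod_head 0.57 (176, 274) 300 [ 0.476 -0.121  0.083] [[0.463, -0.239, 0.075], [0.478, -0.124, 0.089], [0.491, -0.017, 0.097]]
scene rod_groove 0.74 (178, 268) 323 [ 0.477 -0.142  0.074] [[0.372, -0.272, 0.001], [0.477, -0.13
[... 1701 characters left out ...]
 0.494 0.107] [[0.568, 0.449, 0.001], [0.583, 0.486, 0.093], [0.658, 0.508, 0.17]]
side small_clip_tab 0.45 (282, 283) 57 [0.562 0.27  0.028] [[0.559, 0.257, 0.003], [0.563, 0.27, 0.018], [0.573, 0.274, 0.034]]
side tub 0.92 (204, 277) 1557 [0.734 0.102 0.077] [[0.708, 0.011, -0.001], [0.744, 0.087, 0.074], [0.82, 0.122, 0.079]]
side brush 0.73 (173, 375) 326 [ 0.675 -0.298  0.015] [[0.659, -0.434, 0.005], [0.682, -0.309, 0.016], [0.7, -0.234, 0.02]]
side brush 0.55 (296, 300) 3224 [0.521 0.26  0.002] [[0.429, 0.199, -0.0], [0.521, 0.258, 0.003], [0.618, 0.317, 0.018]]
side sanitizer 0.92 (316, 194) 2297 [0.575 0.493 0.105] [[0.568, 0.453, 0.006], [0.583, 0.487, 0.095], [0.614, 0.508, 0.17]]
```

View pics/a.png

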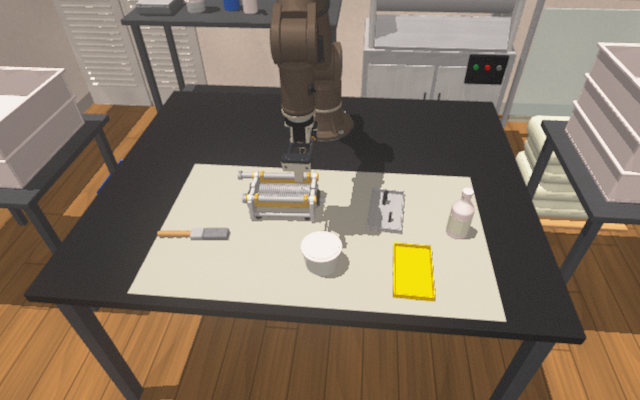

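View pics/b.png

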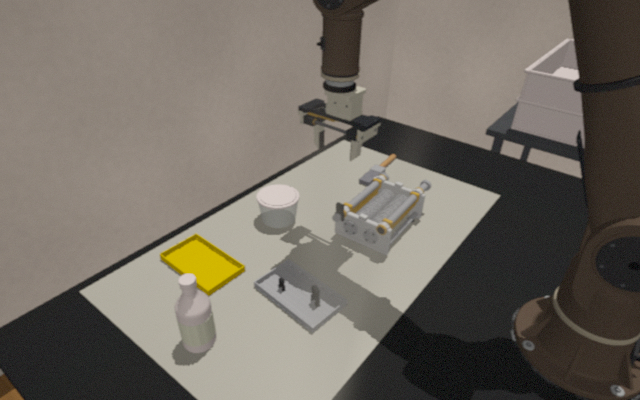

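The scene picture shows the steel tray at about (385,210) with the two clips in it, the cutter at (285,192) with its front rod's head sticking out left at (241,175). A yellow look-alike tray lies at (413,270). The side view shows the large clip at (314,296) and the small one at (282,283). Next I'll fit the rod axis and the yaws.

Run:
```python
from h import *
for n in("scene","side"):
    im=vision.get_image(n); P=cloud(im)
    ok=(im["z_map"]>0)
    # rods: points at height 84..97 around cutter
    for x0,x1 in((.44,.50),(.56,.64)):
        m=ok&(P[...,2]>.083)&(P[...,2]<.094)&(P[...,0]>x0)&(P[...,0]<x1)&(P[...,1]>-.18)&(P[...,1]<.0)
        X=P[m]
        if len(X)>10:
            l=cv2.fitLine(X[:,:2].astype(np.float32),cv2.DIST_HUBER,0,.01,.01).ravel()
            print(n,"rod",len(X),l.round(4),np.degrees(np.arctan2(-l[0],l[1])).round(2))
    m=ok&(P[...,2]>.06)&(P[...,2]<.11)&(P[...,0]>.42)&(P[...,0]<.51)&(P[...,1]<-.2)
    X=P[m]; print("head",len(X),np.round([X.min(0),np.median(X,0),X.max(0)],3).tolist())
    m=ok&(P[...,2]>.06)&(P[...,2]<.11)&(P[...,0]>.40)&(P[...,0]<.64)&(P[...,1]>-.02)&(P[...,1]<.08)
    X=P[m]; print("plate+y",len(X),np.round([X.min(0),np.median(X,0),X.max(0)],3).tolist())
    t=[d for d in cut_out("tray",im)]
    for d in t[:2]:
        X=P[d["mask"]&ok]
        if np.median(X[:,0])<.65: X=X[X[:,2]<.022]; print("tray",cv2.minAreaRect(X[:,:2].astype(np.float32)))
    for x0,x1 in((.45,.52),(.54,.6)):
        m=ok&(P[...,2]>.023)&(P[...,2]<.06)&(P[...,0]>x0)&(P[...,0]<x1)&(P[...,1]>.22)&(P[...,1]<.29)
        X=P[m]; print("clip",len(X),np.round([X.min(0),np.median(X,0),X.max(0)],3).tolist())
w=vision.get_image("side"); save(w,"c.png",(160,260,320,450),5)
```

```text
scene rod 191 [ 0.0601 -0.9982  0.4764 -0.1016] -176.55
scene rod 268 [ 0.0759 -0.9971  0.5923 -0.0855] -175.65
head 368 [[0.42, -1.109, 0.06], [0.475, -1.067, 0.088], [0.495, -0.2, 0.11]]
plate+y 558 [[0.458, -0.02, 0.06], [0.546, 0.01, 0.085], [0.605, 0.06, 0.107]]
tray ((0.5192263126373291, 0.25665584206581116), (0.11404957622289658, 0.22055108845233917), 85.32685852050781)
clip 42 [[0.475, 0.243, 0.023], [0.492, 0.251, 0.042], [0.499, 0.259, 0.054]]
clip 15 [[0.567, 0.262, 0.024], [0.577, 0.266, 0.034], [0.58, 0.272, 0.038]]
side rod 320 [ 0.0449 -0.999   0.462  -0.095 ] -177.42
side rod 284 [ 0.0445 -0.999   0.5788 -0.1033] -177.45
head 470 [[0.421, -1.74, 0.061], [0.457, -1.072, 0.092], [0.487, -0.201, 0.11]]
plate+y 962 [[0.439, -0.02, 0.06], [0.517, 0.023, 0.083], [0.596, 0.062, 0.11]]
tray ((0.5230876207351685, 0.25046148896217346), (0.12628954648971558, 0.1910998821258545), 84.77692413330078)
clip 95 [[0.471, 0.246, 0.023], [0.478, 0.256, 0.041], [0.491, 0.262, 0.051]]
clip 34 [[0.56, 0.264, 0.024], [0.565, 0.271, 0.032], [0.574, 0.274, 0.036]]
```

View pics/c.png

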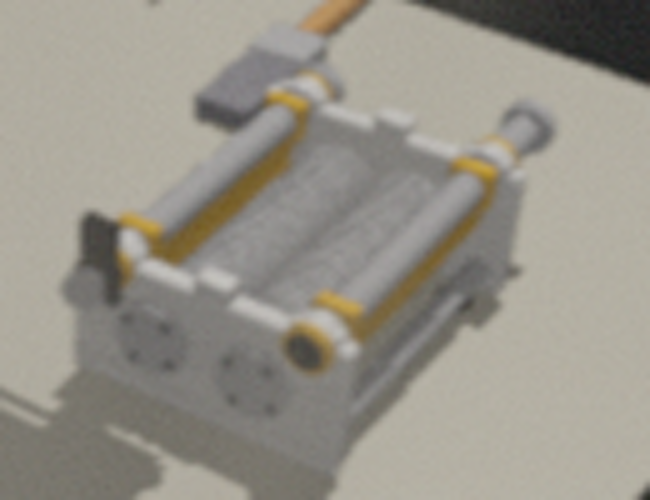

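The crop shows the front rod's head drawn out at upper right (528,125), with the far rod's clip fitted at (100,255). The rod's yaw is about +3°, and its axis is at x≈0.469 near y=-0.10. I'll go above the head.

Call:
play_rows --increments "-4.0 -2.5 0 -3 -1; -4 -2.5 0 0 -1; -4 -2.5 0 0 -1; -4 -2.5 0 0 -1; -4 -2.5 0 0 -1" --grip_force 40

```text
clock: 1.67
position: [0.5209, -0.1826, 0.2269]
ee_rot: [2.162, 2.279, 0.0]
force: [0.4, -1.1, -0.1]
width: 0.687
gripper_force: 0.0
```

Call:
play_rows --increments "-4 -1.2 0 0 -1; -3 0 0 0 -1; 0 0 0 0 -1; 0 0 0 0 -1"

```text
clock: 2.0
position: [0.5132, -0.2537, 0.2268]
ee_rot: [2.167, 2.274, -0.001]
force: [-0.3, 0.5, 1.2]
width: 0.399
gripper_force: 0.0
```

Run:
```python
from h import *
s=arm.observe(); print(s["clock"],s["position"],s["ee_rot"],s["width"])
w=vision.get_image("wrist"); save(w,"w1.png"); print(w["mtx"],w["cam_to_world"].round(3))
for q in["rod_head","rod_groove"]:
    for d in cut_out(q,w)[:2]: print(q,d["confidence"],d["point"],d["mask"].sum())
for n in("scene","side"):
    im=vision.get_image(n); P=cloud(im)
    m=(im["z_map"]>0)&(P[...,2]>.068)&(P[...,2]<.1)&(P[...,0]>.44)&(P[...,0]<.51)&(P[...,1]<-.2)&(P[...,1]>-.3)
    X=P[m]; print("head",len(X),np.round(np.percentile(X,[1,10,50,90,99],axis=0),3).tolist())
```

```text
2.0 [ 0.51322247 -0.25370137  0.22677693] [ 2.16693916e+00  2.27391270e+00 -5.49832932e-04] 0.3986645812881325
[[309.70691629   0.         322.70662692]
 [  0.         309.70691629 202.13728833]
 [  0.           0.           1.        ]] [[ 0.999 -0.046 -0.014  0.51 ]
 [ 0.049  0.955  0.292 -0.175]
 [ 0.    -0.292  0.956  0.385]
 [ 0.     0.     0.     1.   ]]
rod_head 0.94 [73.9, 287.1] 3186
rod_groove 0.69 [73.2, 282.9] 3188
head 89 [[0.468, -0.241, 0.073], [0.476, -0.238, 0.079], [0.484, -0.225, 0.089], [0.49, -0.204, 0.096], [0.494, -0.2, 0.097]]
head 98 [[0.458, -0.241, 0.071], [0.46, -0.237, 0.078], [0.467, -0.228, 0.088], [0.48, -0.208, 0.094], [0.486, -0.203, 0.096]]
```

View pics/w1.png

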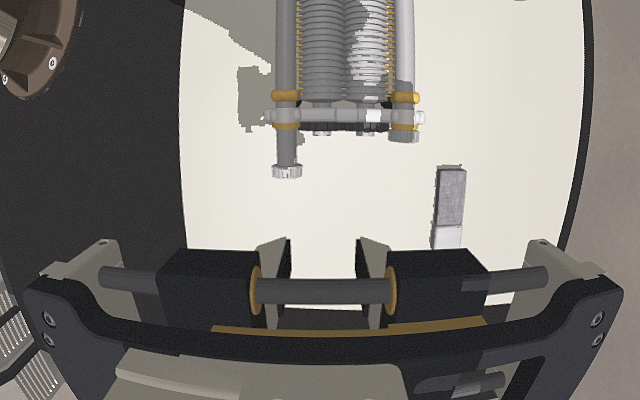

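The wrist view shows the drawn head at about (287,171), the rod through the bush at (286,125) and the closing fingers at (265–375,270). I'll measure through the fisheye.

```bash
cat >> h.py <<'E'
def wcloud(im):
    z=im["z_map"]; K=im["mtx"]; v,u=np.mgrid[0:400,0:640]
    a=(u-K[0,2])/K[0,0]; b=(v-K[1,2])/K[1,1]; t=np.hypot(a,b)+1e-9
    p=np.stack([a/t*np.tan(t)*z,-b/t*np.tan(t)*z,-z],-1)
    T=im["cam_to_world"]; return p@T[:3,:3].T+T[:3,3]
E
python3 - <<'E'
from h import *
w=vision.get_image("wrist"); P=wcloud(w); ok=w["z_map"]>0
x,y,z=P[...,0],P[...,1],P[...,2]
f=lambda m:(m.sum(),np.round(np.percentile(P[m],[1,25,50,75,99],axis=0),4).tolist())
box=lambda x0,x1,y0,y1,z0,z1: ok&(x>x0)&(x<x1)&(y>y0)&(y<y1)&(z>z0)&(z<z1)
print("head",f(box(.45,.51,-.25,-.222,.06,.11)))
print("shaft",f(box(.45,.51,-.222,-.20,.085,.11)))
for a in(-.18,-.14,-.10,-.06,-.03): print(a,f(box(.445,.50,a-.01,a+.01,.087,.094)))
print(np.bincount(((y[box(.45,.5,-.3,0,.075,.11)]+.3)*200).astype(int)))
print(P[178,287],P[171,287],P[125,286],P[160,286])
E
```

```text
head (np.int64(574), [[0.4628, -0.2412, 0.0803], [0.4716, -0.2365, 0.09], [0.4786, -0.232, 0.0929], [0.4851, -0.2288, 0.0958], [0.4928, -0.2222, 0.0983]])
shaft (np.int64(431), [[0.4664, -0.2216, 0.0852], [0.4722, -0.2164, 0.0892], [0.477, -0.2107, 0.0905], [0.4816, -0.2052, 0.0915], [0.4855, -0.2001, 0.093]])
-0.18 (np.int64(363), [[0.4601, -0.1892, 0.0871], [0.4665, -0.184, 0.0904], [0.4794, -0.1795, 0.0917], [0.4846, -0.1753, 0.0927], [0.4939, -0.1704, 0.0939]])
-0.14 (np.int64(367), [[0.4644, -0.1497, 0.0872], [0.4691, -0.1448, 0.0897], [0.4732, -0.1399, 0.0909], [0.4772, -0.1351, 0.0916], [0.4816, -0.1302, 0.0928]])
-0.1 (np.int64(344), [[0.4623, -0.1097, 0.0872], [0.467, -0.105, 0.0895], [0.4713, -0.0999, 0.0906], [0.4752, -0.0949, 0.0916], [0.4796, -0.0903, 0.0932]])
-0.06 (np.int64(131), [[0.4603, -0.0699, 0.0872], [0.4652, -0.0682, 0.0893], [0.4698, -0.0661, 0.0906], [0.4742, -0.0641, 0.0916], [0.4779, -0.0618, 0.0927]])Traceback (most recent call last):
  File "<stdin>", line 8, in <module>
  File "<stdin>", line 4, in <lambda>
    return _quantile_unchecked(
        a, q, axis, out, overwrite_input, method, keepdims, weights)
    return _ureduce(a,
                    func=_quantile_ureduce_func,
    ...<5 lines>...
                    overwrite_input=overwrite_input,
                    method=method)
    r = func(a, **kwargs)
    result = _quantile(arr,
                       quantiles=q,
    ...<2 lines>...
                       out=out,
                       weights=wgt)
    slices_having_nans = np.isnan(arr[-1, ...])
                                  ~~~^^^^^^^^^
IndexError: index -1 is out of bounds for axis 0 with size 0
```

Call:
play_rows --increments "-1.3 -3.5 0 0 -1; 0 0 4 0 -1; 0 0 4 0 -1; 0 0 4 0 -1; 0 0 3.0 0 -1"

```text
clock: 2.72
position: [0.4788, -0.2651, 0.0744]
ee_rot: [-2.16, -2.279, 0.0]
force: [-0.5, 0.7, -0.8]
width: 0.005
gripper_force: 0.0
```

Call:
play_rows --increments "0 0 0 0 -1; 0 0 0 0 -1; 0 0 0 0 -1"

```text
clock: 2.97
position: [0.4808, -0.2665, 0.0784]
ee_rot: [2.161, 2.278, 0.001]
force: [0.6, -0.9, 0.4]
width: 0.005
gripper_force: 0.0
```

Call:
play_rows --increments "0.5 0 0 0 -1; 0.5 0 0 0 -1; 0.5 0 0 0 -1; 0.5 0 0 0 -1; 0.5 0 0 0 -1"

```text
clock: 3.38
position: [0.4791, -0.2416, 0.0778]
ee_rot: [2.161, 2.277, 0.001]
force: [1.3, -3.2, 1.9]
width: 0.006
gripper_force: 1.5
```

Run:
```python
from h import *
w=vision.get_image("wrist"); save(w,"w2.png",(60,260,200,500),2.5)
s=arm.observe(); print(s["position"],s["force"])
P=wcloud(w); m=(w["z_map"]>0)&(abs(P[...,0]-.477)<.009)&(P[...,1]>-.26)&(P[...,1]<-.15)&(P[...,2]>.08)&(P[...,2]<.105)
X=P[m]
for a in np.arange(-.25,-.16,.004):
    q=X[(X[:,1]>=a)&(X[:,1]<a+.004)]; print(a.round(3),len(q),np.percentile(q[:,2],90).round(4) if len(q) else "")
```

```text
[ 0.47888837 -0.24013914  0.07742933] [ 1.20596702 -1.52102528  1.21591803]
-0.25 0 
-0.246 0 
-0.242 0 
-0.238 0 
-0.234 217 0.1035
-0.23 253 0.0977
-0.226 266 0.0977
-0.222 439 0.097
-0.218 259 0.0922
-0.214 268 0.0921
-0.21 276 0.0922
-0.206 275 0.092
-0.202 281 0.0922
-0.198 266 0.0921
-0.194 260 0.0962
-0.19 336 0.0961
-0.186 321 0.0959
-0.182 336 0.0957
-0.178 350 0.0956
-0.174 317 0.0927
-0.17 285 0.0938
-0.166 346 0.0956
-0.162 353 0.0958
```

View pics/w2.png

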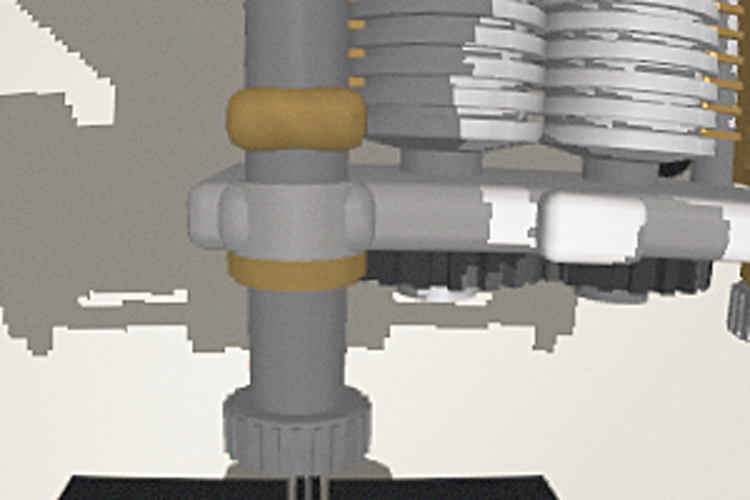

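The fingers touch the head, now at (297,440) in the crop. The bush ends at (297,285), so about 23 mm remain.

Call:
play_rows --increments "0.5 0 0 0 -1; 0.5 0 0 0 -1; 0.5 0 0 0 -1; 0.4 0 0 0 -1; 0.2 0 0 0 -1"

```text
clock: 3.85
position: [0.4771, -0.2195, 0.0766]
ee_rot: [-2.162, -2.279, -0.0]
force: [2.0, -2.3, 1.0]
width: 0.005
gripper_force: 1.3
```

Call:
play_rows --increments "0.2 0 0 0 -1; 0.2 0 0 0 -1; 0.1 0 0 0 -1"

```text
clock: 4.1
position: [0.4769, -0.2161, 0.0767]
ee_rot: [2.162, 2.278, -0.001]
force: [4.2, -7.4, -1.8]
width: 0.002
gripper_force: 4.1
```

Call:
play_rows --increments "0.1 0 0 0 -1; 0.1 0 0 0 -1; 0.1 0 0 0 -1"

```text
clock: 4.35
position: [0.4769, -0.216, 0.0768]
ee_rot: [2.163, 2.273, -0.003]
force: [3.9, -17.2, -7.0]
width: 0.006
gripper_force: 8.6
```

Call:
play_rows --increments "0.1 0 0 0 -1; 0.1 0 0 0 -1; 0 0 0 0 -1"

```text
clock: 4.6
position: [0.4769, -0.216, 0.0768]
ee_rot: [2.163, 2.27, -0.005]
force: [4.0, -20.1, -8.4]
width: 0.004
gripper_force: 10.2
```

The force rises at -0.216 with no further movement: the rod is home. I'll back off, rise and go over to the tray.

Call:
play_rows --increments "-3 0 0 0 -1; 0 0 -4.1 0 -1; 0 0 -4.1 0 -1; 0 0 -4.1 0 -1; 2 1 -3 0 0"

```text
clock: 5.02
position: [0.485, -0.2237, 0.2325]
ee_rot: [2.169, 2.271, -0.003]
force: [1.3, -0.5, 0.2]
width: 0.04
gripper_force: 0.0
```

Call:
play_rows --increments "4.1 0.2 0 0 0;4.1 0.2 0 0 0;4.1 0.2 0 0 0;4.1 0.2 0 0 0;4.1 0.2 0 0 0"

```text
clock: 5.43
position: [0.4848, -0.0125, 0.2294]
ee_rot: [-2.162, -2.278, 0.002]
force: [0.1, 0.6, 0.5]
width: 0.39
gripper_force: 0.0
```

Call:
play_rows --increments "4.1 0.2 0 0 0;4.1 0.2 0 0 0;4.1 0.2 0 0 0;4.1 0.2 0 0 0;4.1 0.2 0 0 0"

```text
clock: 5.85
position: [0.484, 0.1925, 0.2293]
ee_rot: [-2.162, -2.278, 0.003]
force: [0.6, -0.7, 0.5]
width: 0.504
gripper_force: 0.0
```

Call:
play_rows --increments "2 1 0 0 0;0 0 0 0 0;0 0 0 0 0"

```text
clock: 6.1
position: [0.4935, 0.2121, 0.2289]
ee_rot: [-2.158, -2.281, 0.003]
force: [-0.6, 0.2, 0.6]
width: 0.506
gripper_force: 0.0
```

Run:
```python
from h import *
s=arm.observe(); print(s["position"],s["ee_rot"],s["force"])
w=vision.get_image("wrist"); save(w,"w3.png")
P=wcloud(w); ok=w["z_map"]>0
for q in["clip_tab","small_clip_tab"]:
    for d in cut_out(q,w)[:3]:
        X=P[d["mask"]&ok]; print(q,d["confidence"],d["point"],d["mask"].sum(),np.round(np.percentile(X,[2,50,98],axis=0),4).tolist())
for n,C in(("wrist",P),("scene",None),("side",None)):
    if C is None: w=vision.get_image(n); C=cloud(w); ok=w["z_map"]>0
    for x0,x1,h in((.45,.53,.036),(.54,.61,.025)):
        m=ok&(C[...,2]>h)&(C[...,2]<.06)&(C[...,0]>x0)&(C[...,0]<x1)&(C[...,1]>.22)&(C[...,1]<.29)
        X=C[m]
        if len(X)>5: print(n,len(X),np.round(np.percentile(X,[1,50,99],axis=0),4).tolist(),cv2.minAreaRect(X[X[:,2]>X[:,2].max()-.006][:,:2].astype(np.float32)))
```

```text
[0.49348951 0.21214391 0.22886051] [-2.15844996 -2.28105376  0.00339252] [-0.64468829  0.23291671  0.61191378]
clip_tab 0.69 [143.9, 316.6] 268 [[0.4733, 0.2433, 0.0026], [0.4855, 0.2531, 0.049], [0.4981, 0.2602, 0.0512]]
small_clip_tab 0.16 [316.2, 287.6] 264 [[0.4557, 0.0328, 0.0745], [0.4649, 0.0506, 0.0882], [0.4731, 0.0546, 0.0924]]
wrist 192 [[0.4766, 0.2451, 0.038], [0.4865, 0.2523, 0.0497], [0.4964, 0.2603, 0.0514]] ((0.48622334003448486, 0.2519894540309906), (0.011112811043858528, 0.020794522017240524), 68.44374084472656)
wrist 95 [[0.5643, 0.2628, 0.0267], [0.5707, 0.2676, 0.0345], [0.5779, 0.2725, 0.0361]] ((0.5715385675430298, 0.267539381980896), (0.008454021997749805, 0.014826475642621517), 77.06867980957031)
scene 26 [[0.476, 0.2436, 0.0363], [0.4902, 0.2501, 0.0469], [0.4977, 0.2589, 0.0533]] ((0.48639777302742004, 0.2528877854347229), (0.008096485398709774, 0.022506117820739746), 67.8974380493164)
scene 13 [[0.5648, 0.2624, 0.0255], [0.5751, 0.2659, 0.0331], [0.5794, 0.2713, 0.0379]] ((0.5733481645584106, 0.2659538984298706), (0.00681948009878397, 0.012089535593986511), 62.862083435058594)
side 65 [[0.471, 0.2474, 0.0361], [0.4789, 0.2551, 0.0459], [0.4914, 0.2612, 0.0508]] ((0.48152175545692444, 0.2535949945449829), (0.009475684724748135, 0.019245591014623642), 72.18240356445312)
side 33 [[0.5606, 0.2649, 0.0252], [0.5659, 0.2708, 0.032], [0.5738, 0.2742, 0.0357]] ((0.5676981806755066, 0.2693161368370056), (0.008174937218427658, 0.013346578925848007), 71.50354766845703)
```

View pics/w3.png

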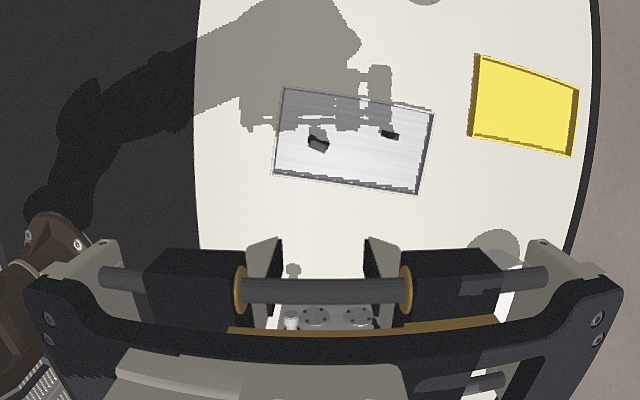

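The wrist view shows the large clip at (318,143), turned about -20°, and the small one at (390,134), both in the steel tray. I'll go above the large clip and turn the tool to match.

Call:
play_rows --increments "4.1 -0.5 0 0 0;0 0 3.5 5.8 0;0 0 3.5 5.8 0;0 0 3.5 5.8 0;0 0 2 5.8 0"

```text
clock: 6.77
position: [0.4861, 0.2497, 0.1017]
ee_rot: [2.582, 1.789, -0.006]
force: [-0.2, -0.1, -0.1]
width: 0.498
gripper_force: 0.0
```

Call:
play_rows --increments "0 0 0 0 0;0 0 0 0 0;0 0 0 0 0"

```text
clock: 7.02
position: [0.4884, 0.2518, 0.1063]
ee_rot: [2.574, 1.801, 0.003]
force: [-0.2, 1.1, 0.1]
width: 0.499
gripper_force: 0.0
```

Run:
```python
from h import *
s=arm.observe(); print(s["position"],s["ee_rot"],R.from_rotvec(s["ee_rot"]).as_matrix().round(3),s["width"])
w=vision.get_image("wrist"); save(w,"w4.png",(60,360,160,480),2)
P=wcloud(w); ok=w["z_map"]>0; C=P
for x0,x1,h in((.45,.53,.036),(.54,.61,.025)):
        m=ok&(C[...,2]>h)&(C[...,2]<.06)&(C[...,0]>x0)&(C[...,0]<x1)&(C[...,1]>.22)&(C[...,1]<.29)
        X=C[m]
        if len(X)>5: print(len(X),np.round(np.percentile(X,[1,50,99],axis=0),4).tolist(),cv2.minAreaRect(X[X[:,2]>X[:,2].max()-.006][:,:2].astype(np.float32)))
```

```text
[0.4884067  0.25183341 0.10626503] [2.57413764 1.80057125 0.00300104] [[ 0.343  0.939  0.002]
 [ 0.939 -0.343  0.001]
 [ 0.001  0.001 -1.   ]] 0.4990346634709889
488 [[0.4764, 0.2454, 0.0369], [0.4869, 0.2537, 0.0494], [0.4969, 0.2601, 0.0511]] ((0.48645341396331787, 0.2526513338088989), (0.010858280584216118, 0.0205160453915596), 71.42574310302734)
229 [[0.5647, 0.2636, 0.0252], [0.5707, 0.2687, 0.0345], [0.5787, 0.2724, 0.0363]] ((0.5716633796691895, 0.2676812708377838), (0.00848967581987381, 0.013714995235204697), 80.87055206298828)
```

View pics/w4.png

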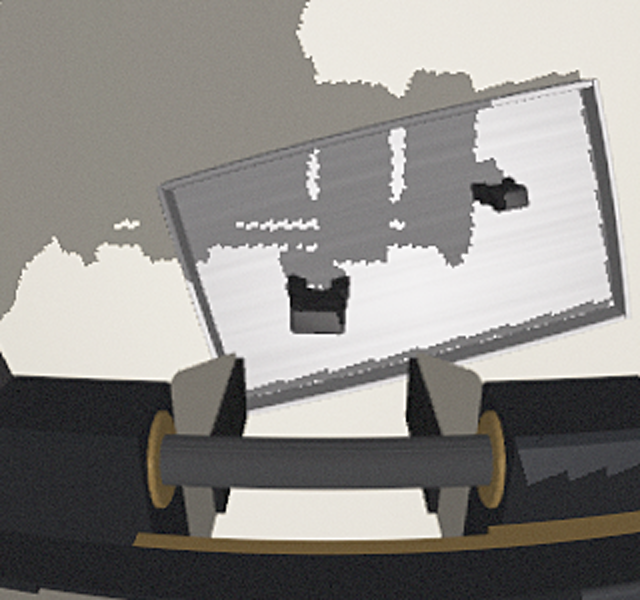

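The clip stands at (318,305) in the crop, squared up with the fingers. I'll descend and grip.

Call:
play_rows --increments "0 -0.2 2.5 -1 0;0 0 2.5 0 0;0 0 2 0 0;0 0 0 0 0;0 0 0 0 0" --grip_force 40

```text
clock: 7.48
position: [0.486, 0.2525, 0.0357]
ee_rot: [-2.56, -1.821, -0.001]
force: [-0.1, 0.1, 1.3]
width: 0.503
gripper_force: 0.0
```

Call:
play_rows --increments "0 0 0 0 0"

```text
clock: 7.57
position: [0.4868, 0.2531, 0.0366]
ee_rot: [2.56, 1.82, 0.004]
force: [0.2, -0.1, 0.5]
width: 0.501
gripper_force: 0.0
```

Call:
play_rows --increments "0 0 0.7 0 0;0 0 0 0 0;0 0 0 0 -1;0 0 0 0 -1;0 0 0 0 -1"

```text
clock: 7.98
position: [0.4858, 0.2526, 0.0281]
ee_rot: [2.561, 1.82, 0.001]
force: [0.1, -0.0, 0.6]
width: 0.329
gripper_force: 0.0
```

Call:
play_rows --increments "0 0 0 0 -1;0 0 0 0 -1;0 0 0 0 -1;0 0 0 0 -1"

```text
clock: 8.32
position: [0.4857, 0.2525, 0.0279]
ee_rot: [2.561, 1.82, 0.001]
force: [0.5, -0.8, 2.2]
width: 0.226
gripper_force: 40.0
```

Call:
play_rows --increments "0 0 -4 0 -1;0 0 -4 -5.5 -1;0 0 -4 -5.5 -1;0 0 -3 -5.5 -1;0 0 0 -5.5 -1"

```text
clock: 8.73
position: [0.4884, 0.2544, 0.1842]
ee_rot: [2.159, 2.278, 0.015]
force: [2.1, 1.0, 0.1]
width: 0.224
gripper_force: 40.0
```

Call:
play_rows --increments "-4 -0.3 0 0 -1;-4 -0.3 0 0 -1;-4 -0.3 0 0 -1;-4 -0.3 0 0 -1;-4 -0.3 0 0 -1"

```text
clock: 9.15
position: [0.4798, 0.0501, 0.1778]
ee_rot: [2.166, 2.275, 0.0]
force: [0.5, -0.4, -0.7]
width: 0.225
gripper_force: 40.0
```

Call:
play_rows --increments "-2 -0.6 0 0 -1;0 0 0 0 -1;0 0 0 0 -1;0 0 0 0 -1"

```text
clock: 9.48
position: [0.4754, 0.0326, 0.1778]
ee_rot: [-2.166, -2.275, -0.001]
force: [-0.1, 0.5, -0.1]
width: 0.224
gripper_force: 40.0
```

```bash
cat > g.py <<'E'
from h import *
import sys
s=arm.observe(); M=R.from_rotvec(s["ee_rot"]).as_matrix(); print(s["clock"],s["position"],M.round(3).tolist(),s["width"],s["gripper_force"])
w=vision.get_image("wrist"); save(w,sys.argv[1],(130,380,200,440),3.0 if False else 2.4)
P=wcloud(w); ok=w["z_map"]>0
x,y,z=P[...,0],P[...,1],P[...,2]
m=ok&(abs(x-.4645)<.008)&(y>-.01)&(y<.07)&(z>.075)&(z<.105)
X=P[m]
for a in np.arange(-.004,.064,.002):
    q=X[(X[:,1]>=a)&(X[:,1]<a+.002)]; print(a.round(3),len(q),np.percentile(q[:,2],90).round(4) if len(q) else "")
# collar/bush lateral centre
for y0,y1 in((.02,.026),(.04,.05)):
    q=P[ok&(abs(x-.4645)<.03)&(y>y0)&(y<y1)&(z>.084)&(z<.1)]
    if len(q): print("lat",y0,len(q),np.percentile(q[:,0],[2,50,98]).round(4))
# held clip
z0=s["position"][2]
d=P-s["position"]; loc=d@M
for h0,h1 in((.0,.008),(-.02,-.004),(.008,.027)):
    m=ok&(abs(loc[...,1])<.0095 if h1<=.008 else ok&(abs(loc[...,1])<.016))&(abs(loc[...,0])<.02)&(loc[...,2]>h0)&(loc[...,2]<h1)
    if m.sum()>5: print("clip",h0,m.sum(),np.percentile(loc[m],[2,50,98],axis=0).round(4).tolist())
E
python3 g.py w5.png
```

```text
9.4833 [0.47544956 0.03261215 0.17779952] [[-0.049, 0.999, 0.0], [0.999, 0.049, 0.001], [0.001, 0.0, -1.0]] 0.22389866408800524 40.00011127507605
-0.004 0 
-0.002 0 
0.0 4 0.0913
0.002 6 0.0908
0.004 4 0.0921
0.006 10 0.0939
0.008 9 0.094
0.01 17 0.0948
0.012 32 0.0959
0.014 39 0.0959
0.016 45 0.0958
0.018 37 0.0959
0.02 42 0.0961
0.022 43 0.0961
0.024 79 0.0959
0.026 63 0.0917
0.028 36 0.0891
0.03 36 0.0892
0.032 38 0.0893
0.034 37 0.0893
0.036 37 0.0892
0.038 25 0.0905
0.04 39 0.0917
0.042 44 0.092
0.044 44 0.092
0.046 45 0.092
0.048 43 0.0919
0.05 51 0.0919
0.052 77 0.0913
0.054 49 0.0866
0.056 0 
0.058 0 
0.06 0 
0.062 0 
lat 0.02 272 [0.4525 0.4654 0.489 ]
lat 0.04 264 [0.4543 0.4638 0.4733]
clip 0.0 184 [[0.0021, -0.0093, 0.0002], [0.0041, -0.0014, 0.0029], [0.005, 0.0091, 0.0075]]
clip -0.02 515 [[0.0032, -0.0093, -0.0196], [0.0043, -0.0005, -0.0128], [0.0081, 0.0092, -0.0045]]
clip 0.008 236 [[0.0004, -0.0122, 0.0085], [0.0041, -0.0044, 0.0164], [0.0052, 0.0138, 0.0245]]
```

View pics/w5.png

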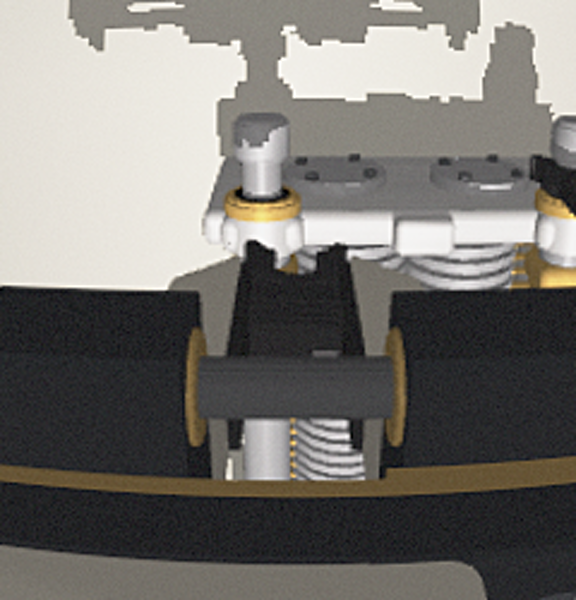

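The clip is held mouth-down at (300,300) in the crop, behind and beside the rod's groove at (263,178). I'll shift 11 mm in -x and descend to just above contact.

Call:
play_rows --increments "0.1 -1.1 0 0 -1;0 0 2 0 -1;0 0 2 0 -1;0 0 0 0 -1;0 0 0 0 -1" --grip_force 55

```text
clock: 9.95
position: [0.463, 0.033, 0.1373]
ee_rot: [-2.163, -2.276, 0.003]
force: [0.6, 0.0, -0.7]
width: 0.216
gripper_force: 55.0
```

```bash
python3 g.py w6.png
```

```text
9.95 [0.46303131 0.03296411 0.13731183] [[-0.051, 0.999, -0.003], [0.999, 0.051, -0.0], [-0.0, -0.003, -1.0]] 0.2162218529594898 54.99992486613337
-0.004 0 
-0.002 0 
0.0 0 
0.002 0 
0.004 0 
0.006 0 
0.008 0 
0.01 0 
0.012 0 
0.014 0 
0.016 0 
0.018 0 
0.02 29 0.0965
0.022 46 0.0967
0.024 76 0.0958
0.026 105 0.0934
0.028 52 0.0896
0.03 46 0.0891
0.032 43 0.0891
0.034 48 0.0891
0.036 47 0.089
0.038 39 0.0901
0.04 42 0.0917
0.042 66 0.092
0.044 57 0.0921
0.046 63 0.0921
0.048 62 0.0922
0.05 60 0.0922
0.052 126 0.0911
0.054 68 0.0899
0.056 0 
0.058 0 
0.06 0 
0.062 0 
lat 0.02 166 [0.455  0.4645 0.4923]
lat 0.04 339 [0.455  0.464  0.4732]
clip 0.0 184 [[0.002, -0.0093, 0.0003], [0.0041, -0.0011, 0.0028], [0.005, 0.0092, 0.0077]]
clip -0.02 507 [[0.0036, -0.0091, -0.0197], [0.0044, -0.0004, -0.0125], [0.0091, 0.0091, -0.0043]]
clip 0.008 239 [[0.0002, -0.0127, 0.0086], [0.004, -0.0043, 0.0165], [0.0051, 0.0139, 0.0237]]
```

View pics/w6.png

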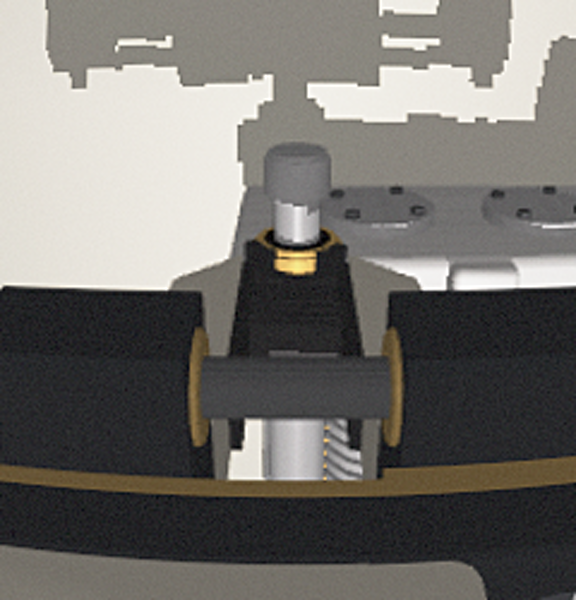

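The clip's mouth at (295,265) straddles the rod line and the collar is at (297,175). I'll descend to just above contact.

Call:
play_rows --increments "0 0 1 0 -1;0 0 1 0 -1;0 0 0.4 0 -1;0 0 0 0 -1;0 0 0 0 -1"

```text
clock: 10.42
position: [0.4646, 0.0324, 0.1144]
ee_rot: [2.166, 2.275, 0.001]
force: [-0.6, -0.9, -0.7]
width: 0.219
gripper_force: 55.0
```

Call:
play_rows --increments "0 0 0 0 -1"

```text
clock: 10.5
position: [0.4648, 0.0323, 0.1145]
ee_rot: [2.166, 2.275, 0.001]
force: [-0.1, 0.0, 0.1]
width: 0.219
gripper_force: 55.0
```

Call:
play_rows --increments "0.07 0 0 0 -1;0 0 0.4 0 -1;0 0 0.3 0 -1;0 0 0.2 0 -1;0 0 0.2 0 -1"

```text
clock: 10.92
position: [0.464, 0.0328, 0.1028]
ee_rot: [-2.166, -2.275, 0.001]
force: [-3.4, -0.3, 14.9]
width: 0.218
gripper_force: 55.0
```

Call:
play_rows --increments "0 0 0.2 0 -1;0 0 0.2 0 -1;0 0 0.2 0 -1"

```text
clock: 11.17
position: [0.4636, 0.0328, 0.0962]
ee_rot: [-2.166, -2.275, 0.002]
force: [0.2, 2.7, -7.0]
width: 0.217
gripper_force: 55.0
```

Call:
play_rows --increments "0 0 0.15 0 -1;0 0 0.1 0 -1;0 0 0 0 -1"

```text
clock: 11.42
position: [0.4639, 0.0327, 0.0939]
ee_rot: [-2.166, -2.274, 0.001]
force: [-1.3, 1.1, -2.0]
width: 0.215
gripper_force: 55.0
```

Call:
play_rows --increments "0 0 0 0 -1"

```text
clock: 11.5
position: [0.4639, 0.0327, 0.094]
ee_rot: [-2.166, -2.274, 0.001]
force: [-1.6, 0.5, -1.4]
width: 0.215
gripper_force: 55.0
```

Seated at z≈0.094 with the force gone. I'll release and rise.

Call:
play_rows --increments "0 0 0 0 -0.3;0 0 0 0 -0.3;0 0 0 0 -0.3;0 0 0 0 -0.3"

```text
clock: 11.83
position: [0.465, 0.0329, 0.0946]
ee_rot: [2.166, 2.274, 0.002]
force: [0.7, 0.4, -0.2]
width: 0.344
gripper_force: 0.0
```

Call:
play_rows --increments "0 0 -1 0 -0.3;0 0 -2 0 -0.3;0 0 -4 0 -0.3;0 0 -4 0 -0.3;0 0 0 0 -0.3"

```text
clock: 12.25
position: [0.4683, 0.0336, 0.2112]
ee_rot: [2.162, 2.27, 0.014]
force: [1.5, 0.2, 0.0]
width: 0.35
gripper_force: 0.0
```

Run:
```python
from h import *
s=arm.observe(); print(s["clock"],s["position"],s["force"])
w=vision.get_image("wrist"); b=vision.get_image("side")
A=cv2.resize(w["frame"][150:350,220:420],(400,400)); B=cv2.resize(b["frame"][160:260,330:430],(400,400))
cv2.imwrite("pics/w7.png",np.hstack([A,B])[:,:,::-1])
P=wcloud(w);x,y,z=P[...,0],P[...,1],P[...,2];ok=w["z_map"]>0
X=P[ok&(abs(x-.4645)<.02)&(y>.01)&(y<.06)&(z>.1)&(z<.13)]
print(len(X),np.percentile(X,[2,50,98],axis=0).round(4).tolist())
X=P[ok&(abs(x-.478)<.02)&(y>-.25)&(y<-.19)&(z>.07)&(z<.11)]
print(len(X),np.percentile(X,[2,50,98],axis=0).round(4).tolist() if len(X) else"")
C=cloud(b); X=C[(b["z_map"]>0)&(C[...,0]>.54)&(C[...,0]<.6)&(C[...,1]>.22)&(C[...,1]<.29)&(C[...,2]>.025)&(C[...,2]<.06)]
print("small",len(X),X.max(0)); X=C[(b["z_map"]>0)&(C[...,0]>.44)&(C[...,0]<.5)&(C[...,1]>-.26)&(C[...,1]<-.19)&(C[...,2]>.07)&(C[...,2]<.1)]; print("head",X.min(0))
```

```text
12.25 [0.46827573 0.03357216 0.21121407] [1.5350454  0.19471765 0.00359529]
354 [[0.456, 0.0275, 0.1022], [0.4653, 0.0349, 0.1151], [0.4748, 0.038, 0.1172]]
0 
small 29 [0.57647715 0.27329379 0.03608618]
head [ 0.45534433 -0.20448046  0.07829148]
```

View pics/w7.png

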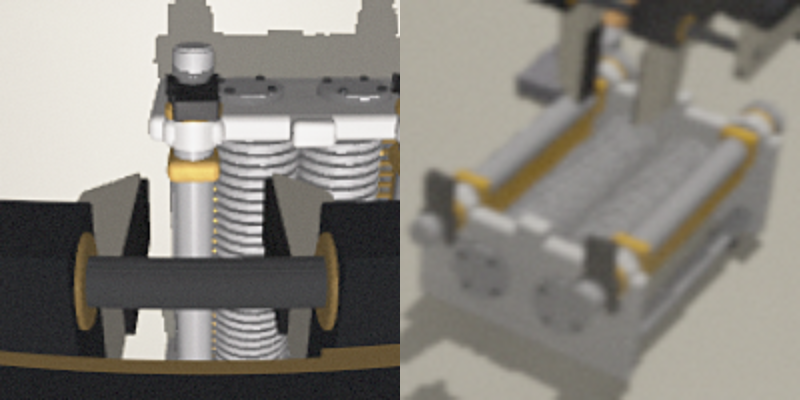

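The clip sits in the groove (left view at (192,95)), matching the far one in the right view. Its top is at z 0.116, the seated height. The head is home and the small clip is still standing.

```bash
python3 -c "
from cell import job; print(job.sign_off())"
```

```text
the job is handed in; nothing more can be done
None
```

The front rod is pushed fully home and the larger clip is snapped into its groove and released. The small clip is still standing in the tray, and I handed the job in at about 12 s on the robot's clock.

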